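# Index the aperture selector

### The job

The microscope's aperture selector is the black sprung knob with the red pointer: pull the knob straight up out of its park slot, turn it to the green mark and let it drop fully home into the notch there, then let go. The marks show only roughly where the notches lie, so find the notch by feel, and never force or press the pin hard against the crown. Leave the mouse, the vial and the stub holder alone.

Things in the scene. Friction and masses are not known exactly. Their poses are not given: they have to be found in the camera images.
- unit: white box-shaped vacuum exchange unit, 200 x 190 x 84 mm, fixed on the bench; a steel port stub stands out 30 mm on its -x side. Origin: centre of its underside; x and y along its sides, z up. The selector's axis is vertical through this origin.
- knob_grip (a point): middle of the round black knob, an upright cylinder 36 mm in diameter and 40 mm tall, 122 mm above the unit's underside when home. The knob's top is 18 mm above this point; 22 mm below it are the red pointer arm and the crown, so fingertips stay within 20 mm below. It turns about z, with little friction, up to 1.8 rad either way from the park slot. Its x axis points along the pointer.
- pointer (a point): outer end of the red pointer arm's top face, 45 mm from the axis. It moves with the knob, which pulls up 14 mm at most against a spring (9 N when home, 15 N right out). Height above the unit's underside: 100 mm with the pin home, 106 to 107 mm with the pin resting on top of the crown's teeth, 114 mm right out.
- pin: steel index pin, 5 mm thick with a bevelled end, hanging from the pointer arm 40 mm from the axis into the gaps of the crown. Origin: 2 mm below its lower end. Pull the knob up 8 mm or more to turn freely. Slid over the teeth, it is drawn by the spring into a notch that it comes over, if the hand lets it down. More than 22 N of contact force on the pin is too much.
- dial (a point): centre of the unit's top, on the selector's axis, 84 mm above the unit's underside. Around it stands the crown: fixed steel teeth 9 mm tall at 40 mm radius. Gaps: a wide park slot, where the pin starts (with 9 degrees of play either way), and 4 notches 6.6 mm wide, 38 and 75 degrees to either side of the slot's middle. Axes as the unit's.
- green_mark: green disc, 16 mm in diameter, 2 mm thick, on the unit's top 58 mm from the axis: the aperture wanted. Origin: centre of its underside. It is at any of 4 places: 38 or 75 degrees to either side of the unit's +x. The crown is set up to 12 degrees round from the marks, differently each time, so the notch's middle lies up to 12 degrees to either side of this mark, seen from the axis.
- blue_mark: blue disc like the green one, another notch's mark
- yellow_mark: yellow disc like the green one, another notch's mark
- white_mark: white disc like the green one, another notch's mark
- mouse: black computer mouse, 105 x 60 x 30 mm, loose beside the unit; origin under its centre
- vial: small glass sample vial with white cap, 32 mm in diameter, 55 mm tall, loose; origin under its centre
- stubs: aluminium stub holder, disc 70 mm in diameter, 18 mm tall with its stubs, loose; origin under its centre

How it is judged:
By the outcome, as a careful person would: the job done as asked, in the order asked, and still so for the second after the job is handed in, with the robot touching nothing.
It also fails if it takes over 46 s, if anything falls off the work surface, if the arm or the gripper's body presses on something with over 40 N, if the wrist force passes 120 N, or if a joint passes its speed limit or range.

### The arm

A 6-joint arm with a two-finger parallel gripper is mounted at the origin on the work surface. World frame = base frame: x ahead of the robot, y to its left, z up, the work surface at z = 0. Lengths are in m, angles in degrees, forces in N, time in s.
With the tool pointing down it reaches from about 0.375 to 0.9 m from the base axis. Payload 3.1 kg.
Tool frame: the origin (TCP) lies at the very end of the fingers, on their centre line; the grasp point (between the pads) lies 19 mm behind it (grasp_offset is the distance from the TCP to the grasp point, in m); z points along the fingers, y is the direction in which the jaws open and shut (so a half turn about z gives the same grasp; the last joint's range is limited). The gripper opens to 87 mm and grips with 3 to 60 N. Pads are 19 mm wide; open, the fingers measure 117 mm over their backs; the gripper's body (75 mm by 190 mm) begins 51 mm behind the grasp point.
Start: joints at [-85.915, 30.224, 82.088, -0, 67.689, -10.227], TCP at [0.155, -0.606, 0.223] pointing down, gripper open.
Joint ranges: [-176.69, 176.69], [-43.24, 126.21], [12.49, 139.97], [-82, 262], [0, 151.66], [-163.58, 163.58]. Speed limits (degrees/s): [159.86, 159.86, 180, 180, 180, 180].

### API

Orientations are given as a 3x3 rotation matrix whose columns are the frame's x, y, z axes.
In Python, from rig import * gives the robot as it stands. The module is installed in compiled form; this text tells all that it offers.
- The arm moves only by the tool play_rows, never from a script. Its argument "plan" is a list that holds one entry, the list of rows, each a list of 7 numbers: the shift along the world's x, y, z each as a share of 5 cm, from -1 to 1, then the turn, a rotation vector about the world's x, y, z each as a share of pi rad, from -1 to 1, then the gripper's target within -1 to 1 (fully open at 1, half-way at 0, shut at -1). A call has 1 to 12 rows; each row shifts and turns the commanded pose from where the row before left it; what a row does not reach is not made up. A row lasts 1/10 s, in which the tool goes at most 50 mm and 8.59 degrees, less where a joint would pass 70% of its speed; a pose out of reach is approached as far as the arm can. A call with a number of a shift or a turn outside -1 to 1 is refused whole. A call with a gripper value outside its range is refused whole. The fingers move at their own pace and stop on an object; the grip force is fixed at half the most. Time passes only in rows, so rows that do not move let the fingers close. It gives the time, the measured TCP pose, the force and the opening at its end, in the units of the state.
- read_state(): the state, without advancing time (a new reading comes with each control period).
- capture(name): name is "scene" or "top" or "wrist"; returns the picture (420x560x3 uint8, red, green, blue); there is no depth.
- camera_params(name): a dict with "intrinsics" (3x3 intrinsics, pixels), "R" (3x3) and "t" (3): a world point X has camera coordinates R X + t; the wrist camera has in their place "mount" (4x4, takes a point from camera to tool coordinates, whose origin is the TCP and whose axes are the flange's). Camera axes: x right, y down, z forward; pixel columns grow to the right and rows downward; lengths in m; the calibration is good to about 2 mm. A picture is of the moment at which its call begins: read the wrist's pose just before it. camera_params takes no time and is no camera call.
- hand_in(): hands the job in, once; it reports no verdict.
The state is a dict: "time_s": time; "joint_positions": joint angles; "qvel": joint speeds; "tau": joint torques, N m; "position": TCP position; "tcp_rot": TCP orientation; "force": force on the tool from outside, world axes, zero at the start; "moment": the same for the moment, N m; "opening": opening from 0.0 (shut) to 1.0 (fully open).
Only numpy, scipy, OpenCV 4.12 (cv2) and the standard library are available. Lean on these libraries where they do the work, as an engineer would, in place of code of your own. Each camera call takes 0.05 s, during which the arm holds its last target. There are 200 camera calls.

## Working session

There is one attempt and no reset: what is moved stays moved. The work goes in short steps, Python scripts to look and compute and a tool call to move; the robot and the scene stay as the last step left them, time stands still between calls to the robot, and variables do not carry over. Pictures are saved under pics/ and viewed, about 8 in all and at most 12, crops included, and the job is handed in when it is done.

Besides the shell and the picture viewer there is one more tool, called after "Emit:" by a JSON object that holds its "op" and its "data", one argument or row to a line. play_rows: Moves the arm, as the interface text tells. Its arguments: {"type":"object","properties":{"plan":{"type":"array"}},"required":["plan"]}

```bash
mkdir -p pics; python3 - <<'E'
from rig import *
import cv2, numpy as np
s=read_state(); print(s)
a=capture("scene"); b=capture("top")
cv2.imwrite("pics/a.png",a[:,:,::-1]); cv2.imwrite("pics/b.png",b[:,:,::-1])
for n in("scene","top","wrist"): print(n,camera_params(n))
E
```

```text
{'time_s': 0.0, 'joint_positions': array([-8.59161897e+01,  3.02774381e+01,  8.21566917e+01, -6.15117669e-04,
        6.76894273e+01, -1.02272340e+01]), 'qvel': array([-0.06121141, -0.02915998, -0.03169643, -0.00964343,  0.01438129,
        0.10143855]), 'tau': array([ 5.63784870e-04, -4.40034306e+01, -1.76591760e+01,  6.32326794e-02,
        5.81008801e-02, -1.62421011e-04]), 'position': array([ 0.15446405, -0.60485183,  0.22158633]), 'tcp_rot': array([[ 9.68967123e-01,  2.47189580e-01, -1.63481775e-04],
       [ 2.47189353e-01, -9.68964808e-01,  2.15029492e-03],
       [ 3.73122411e-04, -2.12397603e-03, -9.99997675e-01]]), 'force': array([-0.23445988,  0.6138359 ,  0.41211761]), 'moment': array([0.00998905, 0.00467233, 0.02670692]), 'opening': 1.0011451317545368}
scene {'intrinsics': array([[477.58245142,   0.        , 275.68533046],
       [  0.        , 477.58245142, 207.99916146],
       [  0.        ,   0.        ,   1.        ]]), 'R': array([[-0.54348913,  0.83935605, -0.01004914],
       [ 0.51610173,  0.32469025, -0.79260031],
       [-0.66201101, -0.43595603, -0.60965873]]
[... 257 characters left out ...]
0.99847746,  0.0493447 ],
       [-0.98471643, -0.03276875, -0.17105484],
       [ 0.17241137, -0.04437317, -0.98402507]]), 't': array([0.01136392, 0.60242568, 0.76520711])}
wrist {'intrinsics': array([[352.63453595,   0.        , 276.21991422],
       [  0.        , 352.63453595, 207.34905977],
       [  0.        ,   0.        ,   1.        ]]), 'mount': array([[-9.28726077e-04, -9.57273869e-01, -2.89181390e-01,
         7.95585279e-02],
       [ 9.99999127e-01, -1.16090066e-03,  6.31349762e-04,
        -4.63740688e-04],
       [-9.40085496e-04, -2.89180551e-01,  9.57274112e-01,
        -1.62046273e-01],
       [ 0.00000000e+00,  0.00000000e+00,  0.00000000e+00,
         1.00000000e+00]])}
```

View pics/a.png

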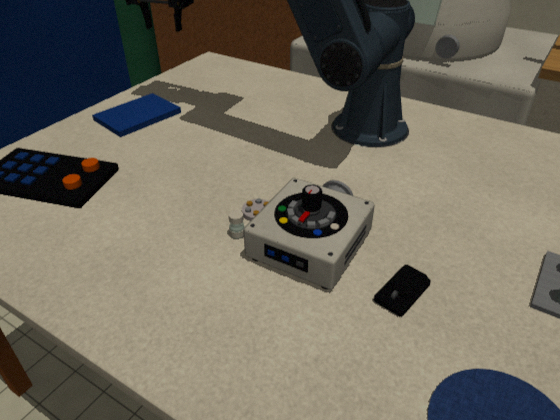

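View pics/b.png

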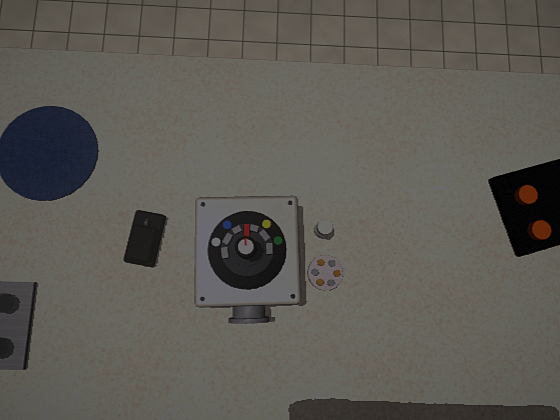

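The top view shows the unit at about (246,250) px, with green at (278,241), yellow at (267,224), blue at (227,225) and white at (216,242). The red pointer is at (247,230). World +x is up in this image, so green should be the −75° mark. Next I'll measure these.

```bash
cat > h.py <<'E'
from rig import *
import cv2, numpy as np
def ray(name,uv,z,st=None):
    c=camera_params(name);K=c["intrinsics"]
    d=np.linalg.inv(K)@np.array([uv[0],uv[1],1.])
    if name=="wrist":
        M=c["mount"];R=st["tcp_rot"]@M[:3,:3];o=st["position"]+st["tcp_rot"]@M[:3,3]
    else:
        R=c["R"].T;o=-R@c["t"]
    d=R@d
    return o+d*(z-o[2])/d[2]
H={"green":(45,85,90,70),"yellow":(22,33,120,90),"blue":(100,122,110,60),"red":(-1,6,150,80)}
def blobs(img,roi):
    x0,y0,x1,y1=roi
    hsv=cv2.cvtColor(img[y0:y1,x0:x1],cv2.COLOR_RGB2HSV);o={}
    for k,(a,b,s,v) in H.items():
        h=hsv[...,0].astype(int)
        m=(h>=a)&(h<=b)
        if k=="red": m|=h>=174
        m&=(hsv[...,1]>=s)&(hsv[...,2]>=v)
        n,l,st,c=cv2.connectedComponentsWithStats(m.astype(np.uint8))
        if n>1:
            i=1+np.argmax(st[1:,4]);o[k]=(c[i]+[x0,y0],st[i,4],(l==i))
    return o
E
python3 - <<'E'
from h import *
for n,f,roi in(("top","b",(200,205,295,285)),("scene","a",(260,175,355,245))):
    im=cv2.imread(f"pics/{f}.png")[:,:,::-1].copy()
    P={}
    for k,(c,a,m) in blobs(im,roi).items():
        P[k]=ray(n,c,.102 if k=="red" else .086); print(n,k,c.round(1),a,P[k].round(4))
    if len(P)>=3:
        # fit centre/yaw with known angles
        ang={"green":-75,"yellow":-38,"blue":38}
        ks=[k for k in ang if k in P]
        A=np.array([[.058*np.cos(np.radians(ang[k])),.058*np.sin(np.radians(ang[k]))] for k in ks]);B=np.array([P[k][:2] for k in ks])
        am,bm=A.mean(0),B.mean(0);a=A-am;b=B-bm
        th=np.arctan2((a[:,0]*b[:,1]-a[:,1]*b[:,0]).sum(),(a*b).sum())
        R=np.array([[np.cos(th),-np.sin(th)],[np.sin(th),np.cos(th)]])
        c=bm-R@am;print("centre",c,"yaw",np.degrees(th),"res",(b-a@R.T).round(4).tolist())
        d=P["red"][:2]-c;print("pointer",np.hypot(*d),np.degrees(np.arctan2(d[1],d[0]))-np.degrees(th))
E
```

```text
top green [278.4 239.8] 18 [0.5467 0.0463 0.086 ]
top yellow [265.8 223.5] 55 [0.5759 0.07   0.086 ]
top blue [226.8 224.5] 59 [0.5718 0.1407 0.086 ]
top red [246.  229.5] 60 [0.5616 0.1047 0.102 ]
centre [0.52821    0.10201606] yaw 3.697477630323717 res [[-0.0001, -0.0008], [-0.0002, 0.0007], [0.0003, 0.0001]]
pointer 0.033452959771923474 0.9848410937230243
scene green [281.7 207.9] 26 [0.5452 0.0474 0.086 ]
scene yellow [283.1 219.6] 42 [0.5745 0.0692 0.086 ]
scene blue [317.2 231.7] 46 [0.5711 0.1407 0.086 ]
scene red [303.6 215.7] 57 [0.5612 0.1058 0.102 ]
centre [0.52723709 0.10261155] yaw 2.89394272642942 res [[0.0001, -0.0], [-0.0002, -0.0001], [0.0, 0.0001]]
pointer 0.03416506252569756 2.5233598462999223
```

The two views agree: axis at (0.528, 0.102), unit yaw ≈3.3°, pointer at world ≈5° and green at ≈−72°. I'll move over the knob and pre-turn the tool so the wrist has room for about −95°.

Emit:
{"op": "play_rows", "data": {
  "plan": [
    [[0.414, 0.787, 0, 0, 0, 0.04, 1], [0.414, 0.787, 0, 0, 0, 0.04, 1], [0.414, 0.787, 0, 0, 0, 0.04, 1], [0.414, 0.787, 0, 0, 0, 0.04, 1], [0.414, 0.787, 0, 0, 0, 0.04, 1], [0.414, 0.787, 0, 0, 0, 0.04, 1], [0.414, 0.787, 0, 0, 0, 0.04, 1], [0.414, 0.787, 0, 0, 0, 0.04, 1], [0.414, 0.787, 0, 0, 0, 0.04, 1], [0.414, 0.787, 0, 0, 0, 0.04, 1], [0.414, 0.787, 0, 0, 0, 0.04, 1], [0.414, 0.787, 0, 0, 0, 0.04, 1]]
  ]
}}

```text
time_s: 1.3
position: [0.4033, -0.1316, 0.2225]
tcp_rot: [[-0.191, 0.982, -0.0], [0.982, 0.191, 0.0], [0.0, -0.0, -1.0]]
force: [1.5, -0.7, 0.1]
opening: 1.0
```

Emit:
{"op": "play_rows", "data": {
  "plan": [
    [[0.4, 0.787, 0, 0, 0, 0, 1], [0.414, 0.787, 0, 0, 0, 0, 1], [0.4, 0.787, 0, 0, 0, 0, 1], [0.3, 0.787, 0, 0, 0, 0, 1], [0.3, 0.787, 0, 0, 0, 0, 1], [0, 0.2, 0, 0, 0, 0, 1], [0, 0, 0, 0, 0, 0, 1], [0, 0, 0, 0, 0, 0, 1]]
  ]
}}

```text
time_s: 2.1
position: [0.4928, 0.0728, 0.2222]
tcp_rot: [[-0.186, 0.983, -0.001], [0.983, 0.186, -0.001], [-0.0, -0.001, -1.0]]
force: [0.2, -0.2, 0.6]
opening: 1.001
```

```bash
python3 - <<'E'
from h import *
s=read_state();im=capture("wrist");cv2.imwrite("pics/w.png",im[:,:,::-1])
P={}
for k,(c,a,m) in blobs(im,(0,0,560,420)).items():
    P[k]=ray("wrist",c,.1 if k=="red" else .086,s);print(k,c.round(1),a,P[k].round(4))
ang={"green":-75,"yellow":-38,"blue":38};ks=[k for k in ang if k in P]
A=np.array([[.058*np.cos(np.radians(ang[k])),.058*np.sin(np.radians(ang[k]))] for k in ks]);B=np.array([P[k][:2] for k in ks])
am,bm=A.mean(0),B.mean(0);a=A-am;b=B-bm
th=np.arctan2((a[:,0]*b[:,1]-a[:,1]*b[:,0]).sum(),(a*b).sum())
R=np.array([[np.cos(th),-np.sin(th)],[np.sin(th),np.cos(th)]])
c=bm-R@am;print("centre",c,"yaw",np.degrees(th),"res",(b-a@R.T).round(4).tolist())
d=P["red"][:2]-c;print("pointer",np.hypot(*d),np.degrees(np.arctan2(d[1],d[0])))
# rectified plan view at crown-top height z=.093, 4 px/mm, x up y left
M=[];N=[]
for dx,dy in((-.07,-.07),(.07,-.07),(.07,.07),(-.07,.07)):
    X=np.array([c[0]+dx,c[1]+dy,.093]);q=camera_params("wrist");Mt=q["mount"]
    Rw=s["tcp_rot"]@Mt[:3,:3];o=s["position"]+s["tcp_rot"]@Mt[:3,3]
    p=q["intrinsics"]@(Rw.T@(X-o));M.append(p[:2]/p[2]);N.append(((.07-dy)*4000,(.07-dx)*4000))
W=cv2.warpPerspective(im,cv2.getPerspectiveTransform(np.float32(M),np.float32(N)),(560,560))
cv2.imwrite("pics/wr.png",W[:,:,::-1])
E
```

```text
green [328.4 231.3] 215 [0.5449 0.049  0.086 ]
yellow [366.4 214.4] 291 [0.5745 0.0709 0.086 ]
blue [384.2 133.5] 369 [0.5707 0.1421 0.086 ]
red [367.2 176.6] 298 [0.5622 0.1064 0.1   ]
centre [0.52696514 0.10409573] yaw 3.0162150317142356 res [[0.0, 0.0], [-0.0, 0.0], [0.0, -0.0001]]
pointer 0.035268147365307825 3.695304435466412
```

View pics/wr.png

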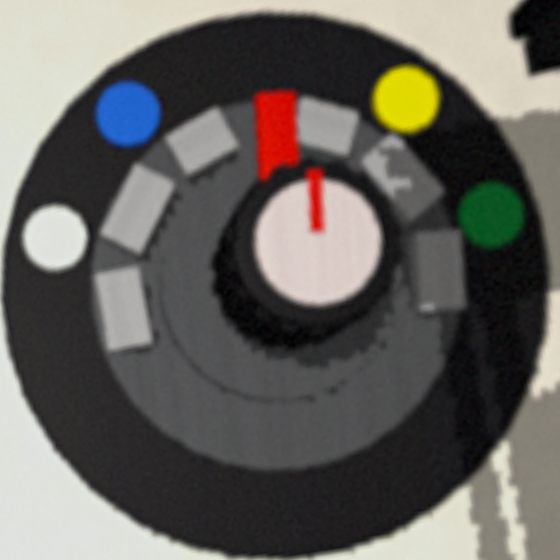

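The rectified view (4 px/mm, centre 280,280) shows the crown gaps at world angles of about +81°, +45°, −32° and −69°. That puts the slot middle at ≈+6.3° and the target notch at ≈−69°. The pointer starts at ≈3.5°, so the turn is about −72°. Moving to grasp now.

Emit:
{"op": "play_rows", "data": {
  "plan": [
    [[0.345, 0.3, 0, 0, 0, 0, 1], [0.345, 0.3, -0.1, 0, 0, 0, 1], [0, 0, -0.5, 0, 0, 0, 1], [0, 0, -0.5, 0, 0, 0, 1], [0, 0, -0.5, 0, 0, 0, 1], [0, 0, -0.4, 0, 0, 0, 1], [0, 0, -0.28, 0, 0, 0, 1], [0, 0, 0, 0, 0, 0, 1], [0, 0, 0, 0, 0, 0, 1]]
  ]
}}

```text
time_s: 3.05
position: [0.5282, 0.1021, 0.1087]
tcp_rot: [[-0.184, 0.983, -0.0], [0.983, 0.184, -0.0], [-0.0, -0.0, -1.0]]
force: [0.5, 0.6, 0.4]
opening: 1.009
```

Emit:
{"op": "play_rows", "data": {
  "plan": [
    [[0, 0, 0, 0, 0, 0, -1], [0, 0, 0, 0, 0, 0, -1], [0, 0, 0, 0, 0, 0, -1], [0, 0, 0, 0, 0, 0, -1], [0, 0, 0, 0, 0, 0, -1], [0, 0, 0, 0, 0, 0, -1], [0, 0, 0, 0, 0, 0, -1], [0, 0, 0, 0, 0, 0, -1]]
  ]
}}

```text
time_s: 3.85
position: [0.5274, 0.1034, 0.1085]
tcp_rot: [[-0.186, 0.983, -0.002], [0.983, 0.186, -0.0], [0.0, -0.002, -1.0]]
force: [-1.9, -0.4, 1.5]
opening: 0.409
```

Emit:
{"op": "play_rows", "data": {
  "plan": [
    [[0, 0, 0.06, 0, 0, 0, -1], [0, 0, 0.06, 0, 0, 0, -1], [0, 0, 0.06, 0, 0, 0, -1], [0, 0, 0.04, 0, 0, 0, -1], [0, 0, 0, 0, 0, 0, -1], [0, 0, 0, 0, 0, 0, -1]]
  ]
}}

```text
time_s: 4.45
position: [0.5274, 0.1034, 0.119]
tcp_rot: [[-0.186, 0.983, -0.002], [0.983, 0.186, -0.0], [0.0, -0.002, -1.0]]
force: [-0.7, 0.4, -13.1]
opening: 0.405
```

```bash
cat > pt.py <<'E'
from h import *
C=np.array([.5272,.1034])
for n,roi in(("top",(200,205,295,285)),("scene",(260,160,355,245)),("wrist",(0,0,560,420))):
    s=read_state();im=capture(n);b=blobs(im,roi)
    if n=="scene":cv2.imwrite("pics/%s_%d.png"%(n,s["time_s"]*100),cv2.resize(im[140:290,220:420,::-1],None,fx=4,fy=4))
    if "red" not in b: print(n,"no red");continue
    c,a,_=b["red"];z=.100+max(0,s["position"][2]-.1085);p=ray(n,c,z,s)[:2]-C
    print(n,c.round(1),a,"r",np.hypot(*p).round(4),"deg",np.degrees(np.arctan2(p[1],p[0])).round(1))
print(s["time_s"],s["position"].round(4),s["force"].round(1),s["moment"].round(2),"yaw",np.degrees(np.arctan2(s["tcp_rot"][1,0],s["tcp_rot"][0,0])).round(2),s["opening"])
E
python3 pt.py
```

```text
top no red
scene [302. 216.] 1 r 0.0461 deg 6.9
wrist [347.4 263.2] 415 r 0.0378 deg 6.7
4.55 [0.5274 0.1034 0.1191] [ -0.5  -0.9 -14. ] [-0.19 -0.13  0.05] yaw 100.71 0.4078023265894708
```

Lifted 10.5 mm at 13.5 N, which matches the spring. Turning about −66° first, to stop short of the notch.

Emit:
{"op": "play_rows", "data": {
  "plan": [
    [[0, 0, 0, 0, 0, -0.02, -1], [0, 0, 0, 0, 0, -0.04, -1], [0, 0, 0, 0, 0, -0.04, -1], [0, 0, 0, 0, 0, -0.04, -1], [0, 0, 0, 0, 0, -0.04, -1], [0, 0, 0, 0, 0, -0.04, -1], [0, 0, 0, 0, 0, -0.04, -1], [0, 0, 0, 0, 0, -0.04, -1], [0, 0, 0, 0, 0, -0.04, -1], [0, 0, 0, 0, 0, -0.02, -1], [0, 0, 0, 0, 0, 0, -1], [0, 0, 0, 0, 0, 0, -1]]
  ]
}}

```text
time_s: 5.8
position: [0.5269, 0.1035, 0.1192]
tcp_rot: [[0.809, 0.588, -0.003], [0.588, -0.809, 0.0], [-0.002, -0.002, -1.0]]
force: [-1.5, 0.0, -13.8]
opening: 0.408
```

```bash
python3 pt.py; ls pics
```

```text
top no red
scene [290.6 202.8] 8 r 0.04 deg -55.5
wrist [347.3 263.6] 404 r 0.0372 deg -59.0
5.9 [0.5269 0.1035 0.1192] [ -2.7  -0.3 -13.3] [-0.08  0.37  0.01] yaw 35.97 0.40824950403563404
a.png
b.png
scene_450.png
scene_585.png
w.png
wr.png
```

Emit:
{"op": "play_rows", "data": {
  "plan": [
    [[0, 0, -0.03, 0, 0, 0, -1], [0, 0, -0.03, 0, 0, 0, -1], [0, 0, -0.008, 0, 0, 0, -1], [0, 0, 0, 0, 0, 0, -1], [0, 0, 0, 0, 0, 0, -1]]
  ]
}}

```text
time_s: 6.45
position: [0.527, 0.1035, 0.1158]
tcp_rot: [[0.81, 0.587, -0.002], [0.587, -0.81, 0.0], [-0.002, -0.002, -1.0]]
force: [-4.9, 0.1, -12.8]
opening: 0.406
```

Emit:
{"op": "play_rows", "data": {
  "plan": [
    [[0, 0, -0.006, 0, 0, 0, -1], [0, 0, 0, 0, 0, 0, -1], [0, 0, 0, 0, 0, 0, -1]]
  ]
}}

```text
time_s: 6.75
position: [0.5271, 0.1035, 0.1157]
tcp_rot: [[0.81, 0.587, -0.002], [0.587, -0.81, 0.0], [-0.002, -0.001, -1.0]]
force: [-5.1, 0.8, -10.8]
opening: 0.407
```

Emit:
{"op": "play_rows", "data": {
  "plan": [
    [[0, 0, -0.006, 0, 0, 0, -1], [0, 0, 0, 0, 0, 0, -1], [0, 0, 0, 0, 0, 0, -1]]
  ]
}}

```text
time_s: 7.05
position: [0.527, 0.1035, 0.1156]
tcp_rot: [[0.81, 0.587, -0.002], [0.587, -0.81, 0.0], [-0.002, -0.001, -1.0]]
force: [-5.1, 0.2, -9.3]
opening: 0.409
```

Pin contact felt at z≈0.1156 (lift 7.1 mm), with a light load of about 3 N. Now sliding in small steps.

Emit:
{"op": "play_rows", "data": {
  "plan": [
    [[-0.003, 0, -0.006, 0, 0, -0.006, -1], [0, 0, 0, 0, 0, -0.006, -1], [0, 0, 0, 0, 0, 0, -1], [0, 0, 0, 0, 0, 0, -1]]
  ]
}}

```text
time_s: 7.45
position: [0.527, 0.1035, 0.1155]
tcp_rot: [[0.831, 0.556, -0.002], [0.556, -0.831, 0.0], [-0.001, -0.001, -1.0]]
force: [-7.4, -0.5, -8.8]
opening: 0.406
```

Emit:
{"op": "play_rows", "data": {
  "plan": [
    [[0, 0, 0, 0, 0, -0.006, -1], [0, 0, 0, 0, 0, -0.006, -1], [0, 0, 0, 0, 0, 0, -1], [0, 0, 0, 0, 0, 0, -1]]
  ]
}}

```text
time_s: 7.85
position: [0.527, 0.1035, 0.1153]
tcp_rot: [[0.852, 0.524, -0.002], [0.524, -0.852, 0.0], [-0.002, -0.001, -1.0]]
force: [-5.7, 0.3, -11.1]
opening: 0.409
```

Emit:
{"op": "play_rows", "data": {
  "plan": [
    [[0, 0, 0, 0, 0, -0.006, -1], [0, 0, 0, 0, 0, 0, -1], [0, 0, 0, 0, 0, 0, -1]]
  ]
}}

```text
time_s: 8.15
position: [0.527, 0.1035, 0.1151]
tcp_rot: [[0.862, 0.508, -0.002], [0.508, -0.862, 0.0], [-0.002, -0.001, -1.0]]
force: [-5.5, 0.1, -11.7]
opening: 0.408
```

Emit:
{"op": "play_rows", "data": {
  "plan": [
    [[0, 0, 0, 0, 0, -0.006, -1], [0, 0, 0, 0, 0, 0, -1], [0, 0, 0, 0, 0, 0, -1]]
  ]
}}

```text
time_s: 8.45
position: [0.527, 0.1036, 0.1151]
tcp_rot: [[0.871, 0.491, -0.002], [0.491, -0.871, 0.0], [-0.002, -0.001, -1.0]]
force: [-5.6, 0.2, -10.9]
opening: 0.41
```

The force has recovered and z has dropped, so the bevel is entering the notch at yaw ≈29.4°. Continuing gently.

Emit:
{"op": "play_rows", "data": {
  "plan": [
    [[0, 0, -0.006, 0, 0, 0, -1], [0, 0, 0, 0, 0, 0, -1], [0, 0, 0, 0, 0, 0, -1]]
  ]
}}

```text
time_s: 8.75
position: [0.527, 0.1035, 0.1148]
tcp_rot: [[0.871, 0.491, -0.002], [0.491, -0.871, 0.0], [-0.002, -0.001, -1.0]]
force: [-6.1, 0.6, -11.3]
opening: 0.408
```

Emit:
{"op": "play_rows", "data": {
  "plan": [
    [[0, 0, 0, 0, 0, -0.006, -1], [0, 0, 0, 0, 0, 0, -1], [0, 0, 0, 0, 0, 0, -1]]
  ]
}}

```text
time_s: 9.05
position: [0.527, 0.1035, 0.1148]
tcp_rot: [[0.88, 0.475, -0.002], [0.475, -0.88, 0.0], [-0.002, -0.001, -1.0]]
force: [-5.7, 0.3, -11.4]
opening: 0.403
```

Emit:
{"op": "play_rows", "data": {
  "plan": [
    [[0, 0, -0.006, 0, 0, 0, -1], [0, 0, 0, 0, 0, 0, -1], [0, 0, 0, 0, 0, 0, -1]]
  ]
}}

```text
time_s: 9.35
position: [0.527, 0.1035, 0.1146]
tcp_rot: [[0.88, 0.475, -0.002], [0.475, -0.88, 0.0], [-0.002, -0.001, -1.0]]
force: [-5.3, 1.1, -11.4]
opening: 0.407
```

Emit:
{"op": "play_rows", "data": {
  "plan": [
    [[0, 0, -0.008, 0, 0, 0, -1], [0, 0, 0, 0, 0, 0, -1], [0, 0, 0, 0, 0, 0, -1]]
  ]
}}

```text
time_s: 9.65
position: [0.527, 0.1035, 0.1142]
tcp_rot: [[0.88, 0.475, -0.002], [0.475, -0.88, 0.0], [-0.002, -0.001, -1.0]]
force: [-5.0, 1.3, -10.6]
opening: 0.407
```

Emit:
{"op": "play_rows", "data": {
  "plan": [
    [[0, 0, -0.008, 0, 0, 0, -1], [0, 0, 0, 0, 0, 0, -1], [0, 0, 0, 0, 0, 0, -1]]
  ]
}}

```text
time_s: 9.95
position: [0.527, 0.1035, 0.1138]
tcp_rot: [[0.88, 0.475, -0.002], [0.475, -0.88, 0.0], [-0.002, -0.001, -1.0]]
force: [-4.7, 0.4, -10.9]
opening: 0.411
```

Still free, at lift 5.3 mm with spring-only force. I'll check the torque for wall contact before going deeper.

Emit:
{"op": "play_rows", "data": {
  "plan": [
    [[0, 0, -0.01, 0, 0, 0, -1], [0, 0, -0.01, 0, 0, 0, -1], [0, 0, 0, 0, 0, 0, -1], [0, 0, 0, 0, 0, 0, -1]]
  ]
}}

```text
time_s: 10.35
position: [0.527, 0.1035, 0.1128]
tcp_rot: [[0.88, 0.475, -0.002], [0.475, -0.88, 0.0], [-0.002, -0.001, -1.0]]
force: [-5.3, -0.0, -10.5]
opening: 0.407
```

```bash
python3 pt.py
```

```text
top no red
scene [295.2 204.8] 8 r 0.0311 deg -58.8
wrist [347.3 263.6] 401 r 0.0373 deg -66.6
10.45 [0.527  0.1036 0.1129] [-5.1  0.1 -9.8] [0.06 0.98 0.07] yaw 28.36 0.4064191690999814
```

Emit:
{"op": "play_rows", "data": {
  "plan": [
    [[0, 0, -0.015, 0, 0, 0, -1], [0, 0, -0.015, 0, 0, 0, -1], [0, 0, 0, 0, 0, 0, -1], [0, 0, 0, 0, 0, 0, -1]]
  ]
}}

```text
time_s: 10.9
position: [0.527, 0.1035, 0.1114]
tcp_rot: [[0.88, 0.475, -0.002], [0.475, -0.88, 0.0], [-0.002, -0.001, -1.0]]
force: [-5.7, 1.1, -10.2]
opening: 0.408
```

Emit:
{"op": "play_rows", "data": {
  "plan": [
    [[0, 0, -0.015, 0, 0, 0, -1], [0, 0, -0.015, 0, 0, 0, -1], [0, 0, 0, 0, 0, 0, -1], [0, 0, 0, 0, 0, 0, -1]]
  ]
}}

```text
time_s: 11.3
position: [0.527, 0.1036, 0.11]
tcp_rot: [[0.88, 0.475, -0.002], [0.475, -0.88, 0.0], [-0.002, -0.001, -1.0]]
force: [-5.3, 0.4, -9.0]
opening: 0.408
```

Emit:
{"op": "play_rows", "data": {
  "plan": [
    [[0, 0, -0.01, 0, 0, 0, -1], [0, 0, -0.006, 0, 0, 0, -1], [0, 0, 0, 0, 0, 0, -1], [0, 0, 0, 0, 0, 0, -1]]
  ]
}}

```text
time_s: 11.7
position: [0.527, 0.1035, 0.1093]
tcp_rot: [[0.88, 0.475, -0.002], [0.475, -0.88, 0.0], [-0.002, -0.001, -1.0]]
force: [-6.3, 0.9, -9.7]
opening: 0.404
```

Emit:
{"op": "play_rows", "data": {
  "plan": [
    [[0, 0, -0.006, 0, 0, 0, -1], [0, 0, 0, 0, 0, 0, -1], [0, 0, 0, 0, 0, 0, -1]]
  ]
}}

```text
time_s: 12.0
position: [0.527, 0.1035, 0.1091]
tcp_rot: [[0.88, 0.475, -0.002], [0.475, -0.88, 0.0], [-0.002, -0.001, -1.0]]
force: [-6.3, 0.6, -9.1]
opening: 0.405
```

All the way down with spring force only. Releasing.

Emit:
{"op": "play_rows", "data": {
  "plan": [
    [[0, 0, -0.004, 0, 0, 0, -1], [0, 0, 0, 0, 0, 0, -0.05], [0, 0, 0, 0, 0, 0, 0.2], [0, 0, 0, 0, 0, 0, 1], [0, 0, 0, 0, 0, 0, 1], [0, 0, 0, 0, 0, 0, 1], [0, 0, 0, 0, 0, 0, 1], [0, 0, 0, 0, 0, 0, 1]]
  ]
}}

```text
time_s: 12.8
position: [0.5283, 0.1033, 0.1087]
tcp_rot: [[0.88, 0.475, 0.001], [0.475, -0.88, 0.0], [0.001, 0.0, -1.0]]
force: [0.1, 1.1, -0.0]
opening: 0.934
```

Emit:
{"op": "play_rows", "data": {
  "plan": [
    [[0, 0, 0.2, 0, 0, 0, 1], [0, 0, 0.5, 0, 0, 0, 1], [0, 0, 0.5, 0, 0, 0, 1], [0, 0, 0.6, 0, 0, 0, 1], [0, 0, 0.6, 0, 0, 0, 1], [-0.8, 0, 0, 0, 0, 0, 1], [-0.8, 0, 0, 0, 0, 0, 1], [0, 0, 0, 0, 0, 0, 1], [0, 0, 0, 0, 0, 0, 1]]
  ]
}}

```text
time_s: 13.7
position: [0.4476, 0.1035, 0.2294]
tcp_rot: [[0.88, 0.475, 0.002], [0.475, -0.88, -0.0], [0.001, 0.001, -1.0]]
force: [0.1, -0.6, 0.6]
opening: 0.996
```

```bash
python3 pt.py; python3 - <<'E'
from h import *
s=read_state();im=capture("wrist");q=camera_params("wrist");Mt=q["mount"]
Rw=s["tcp_rot"]@Mt[:3,:3];o=s["position"]+s["tcp_rot"]@Mt[:3,3];M=[];N=[]
for dx,dy in((-.07,-.07),(.07,-.07),(.07,.07),(-.07,.07)):
    p=q["intrinsics"]@(Rw.T@(np.array([.527+dx,.1035+dy,.093])-o));M.append(p[:2]/p[2]);N.append(((.07-dy)*4000,(.07-dx)*4000))
W=cv2.warpPerspective(im,cv2.getPerspectiveTransform(np.float32(M),np.float32(N)),(560,560))
cv2.imwrite("pics/wr2.png",W[:,:,::-1])
t=capture("scene")[150:250,240:370,::-1];cv2.imwrite("pics/s2.png",cv2.resize(t,None,fx=6,fy=6,interpolation=cv2.INTER_CUBIC))
# height check: triangulate pointer red between scene & wrist
r=[]
b=blobs(im,(0,0,560,420));print({k:(v[0].round(1),v[1]) for k,v in b.items()})
E
```

```text
top [264.9 241.9] 56 r 0.0339 deg -88.9
scene [293.4 205.1] 44 r 0.1588 deg 18.1
wrist [364.5 121.5] 303 r 0.005 deg -38.3
13.8 [0.4496 0.1033 0.2293] [0.8 0.2 0. ] [-0.01 -0.03  0.03] yaw 28.34 0.9973568145709839
{'green': (array([386.2, 127.7]), np.int32(318)), 'yellow': (array([383.8,  82.2]), np.int32(365)), 'blue': (array([305.6,  41.4]), np.int32(415)), 'red': (array([364.5, 121.5]), np.int32(303))}
```

View pics/wr2.png

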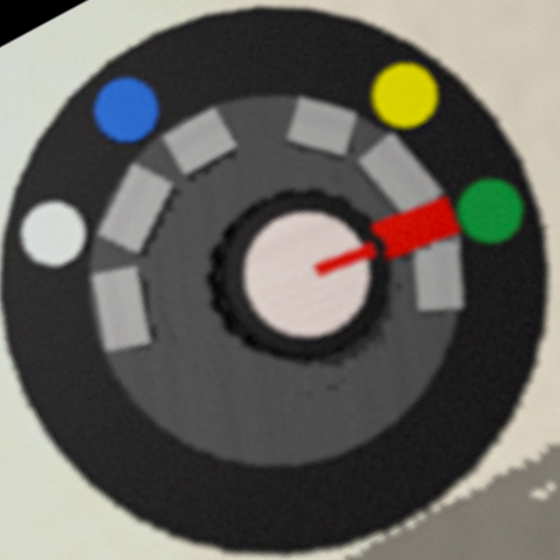

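View pics/s2.png

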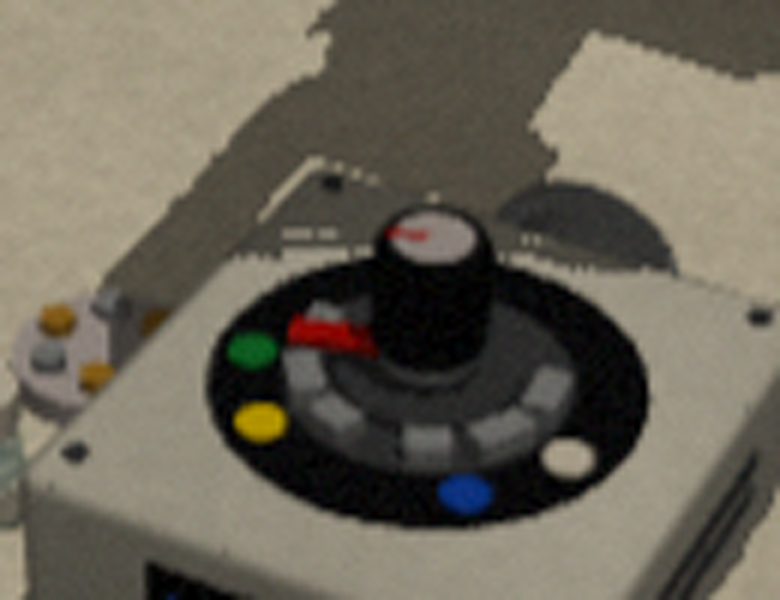

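The pointer lies in the last gap, next to the green mark. The printed angles assumed a raised height, so I'll check the height by triangulation instead.

```bash
python3 - <<'E'
from h import *
C=np.array([.527,.1035])
s=read_state();I={n:capture(n) for n in("wrist","top","scene")}
roi={"wrist":(0,0,560,420),"top":(200,205,295,285),"scene":(260,160,355,245)}
c={n:blobs(I[n],roi[n]) for n in I}
def tri(k,ns):
    A=np.zeros((3,3));b=np.zeros(3)
    for n in ns:
        p=ray(n,c[n][k][0],0,s);q=ray(n,c[n][k][0],.2,s);d=(q-p)/np.linalg.norm(q-p);Q=np.eye(3)-np.outer(d,d);A+=Q;b+=Q@p
    return np.linalg.solve(A,b)
for ns in(("wrist","scene"),("top","scene"),("wrist","top","scene")):
    R=tri("red",ns);print(ns,"red z",R[2].round(4),"ang",np.degrees(np.arctan2(*(R[:2]-C)[::-1])).round(1),"marks z",[tri(k,ns)[2].round(4) for k in("green","yellow","blue")])
print(s["time_s"])
E
```

```text
('wrist', 'scene') red z 0.0988 ang -68.7 marks z [np.float64(0.086), np.float64(0.0863), np.float64(0.0862)]
('top', 'scene') red z 0.0993 ang -67.7 marks z [np.float64(0.0896), np.float64(0.0871), np.float64(0.0864)]
('wrist', 'top', 'scene') red z 0.099 ang -68.2 marks z [np.float64(0.0882), np.float64(0.0865), np.float64(0.0862)]
13.95
```

Pointer height is ≈0.099 m (0.100 is home, 0.106 would be on the teeth) and its angle is ≈−68.4°, matching the notch. Handing in.

```bash
python3 -c "
from rig import *
print(hand_in())"
```

```text
the job is handed in; nothing more can be done
None
```

The aperture selector is now in the notch at the green mark, and I've handed the job in at about 14 s. I gripped the knob, pulled it up 10.5 mm and turned it about −65°. I then let the pin down lightly onto the crown, with an estimated 3–4 N of contact, and slid it about 7.5° further until it found the notch. From there I lowered it home and let go.

- **Position:** three camera views put the pointer at about 99 mm above the bench (100 mm is home, 106 mm would be on the teeth). Its angle is about −68.4°, against about −69° seen for the notch beside the green mark.
- **Force:** during the final lowering the upward pull matched the spring alone (about 9–11 N), with no sign of jamming. A sideways force of 5–7 N showed on the gripper during the slide and lowering. It came from a centring offset of about 1 mm and went away on release.
- **Clear of the scene:** the gripper is open, retracted and reads about zero force. I didn't move near the mouse, vial or stub holder.
- **Disagreement:** one batch of printed pointer angles after release was wrong, because that script still assumed a raised knob. The triangulation above replaced it.

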